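# Load the empty reel onto the free spindle

## Task

Two upright spindles are screwed to the workbench and one already carries a reel. Take the squat, wide-holed wooden reel that stands loose on the bench and slip it over the empty spindle, lowering it until it rests flat on the base plate before you let go. Leave the reel that is already mounted and the tall, slim reel with the narrow hole where they are.

Things in the scene. Friction and masses are not known exactly. Their poses are not given: they have to be found in the camera images.
- reel_center (a point): centre (on the axis, half-way up) of the loose squat wooden reel to be mounted. It stands upright, axis vertical: 50 mm tall, two flanges 60 mm in diameter and 9 mm thick at top and bottom, core between them 46 mm in diameter, open hole 36 mm in diameter right through; 0.06 to 0.11 kg. It can be gripped across its 60 mm flanges from above. z axis along the hole, up.
- free_stand_seat (a point): point on the axis of the EMPTY spindle, on the top face of its base plate, where the reel's underside comes to rest. The plate is a grey painted square, 90 x 90 x 12 mm, fixed to the bench; the upright steel spindle is 16 mm in diameter and its tip is 62 mm above this point, tapered over the last 7 mm. z axis up.
- mounted_reel_center (a point): centre of the reel that is already on the other, identical spindle and plate; it has the same shape and size as the loose squat reel (60 mm in diameter, 50 mm tall). It stays there.
- slim_reel_center (a point): centre (half-way up) of the tall slim wooden reel, standing upright on the bench: 70 mm tall, flanges 44 mm in diameter, hole only 8 mm, too narrow for the spindle. It stays where it is.
Mind the look-alikes: they are no part of the job. What is shaped like the part that bears reel_center but pink or purple is not meant.

How it is judged:
On the way:
1. the reel is threaded on the empty spindle and lowered, still gripped, to within 20 mm of its seat (horizontal distance between reel_center and free_stand_seat below 0.013 m and z of reel_center in the frame of free_stand_seat below 0.045 m and contact force between the fingers and reel above 0.5 N), for 0.1 s.
At the end, for the whole second after the job is handed in: The loose squat reel is on the empty spindle (axes within 13 mm), resting on the base plate (centre 20 to 30 mm above it), upright within 10 degrees, released and at rest; the mounted reel is within 30 mm and the slim reel within 40 mm of where it started (horizontal distance between reel_center and free_stand_seat below 0.013 m and z of reel_center in the frame of free_stand_seat between 0.02 and 0.03 m and angle between reel_center's own z axis and vertical below 0.17 rad and linear speed of reel below 0.02 m/s and distance of mounted_reel_center from where it was at the start of the episode below 0.03 m and distance of slim_reel_center from where it was at the start of the episode below 0.04 m); the robot touches nothing.
It fails at once if the mounted reel is shifted by more than 30 mm (distance of mounted_reel_center from where it was at the start of the episode above 0.03 m).
It fails at once if the slim reel is shifted by more than 40 mm (distance of slim_reel_center from where it was at the start of the episode above 0.04 m).
It fails at once if the slim reel is knocked over (angle between slim_reel_center's own z axis and vertical above 0.5 rad).
It also fails if it takes over 38 s, if anything falls off the work surface, if the arm or the gripper's body presses on something with over 40 N, if the wrist force passes 120 N, or if a joint passes its speed limit or range.

## Robot

A 6-joint arm with a two-finger parallel gripper is mounted at the origin on a cart in front of the work surface, level with it; the furniture and walls round the work are solid. World frame = base frame: x ahead of the robot, y to its left, z up, the work surface at z = 0. Lengths are in m, angles in rad, forces in N, time in s.
With the tool pointing down it reaches from about 0.425 to 0.95 m from the base axis. Payload 3.5 kg.
Tool frame: the origin (TCP) lies between the finger pads; the fingertips stand 17 mm ahead of it and the grasp point (between the pads) lies 2 mm behind it (ctrl.tip_reach is the distance from the TCP to the fingertips, in m); z points along the fingers, y is the direction in which the jaws open and shut (so a half turn about z gives the same grasp; the last joint's range is limited). The gripper opens to 85 mm and grips with 20 to 120 N. Pads are 22 mm wide; open, the fingers measure 114 mm over their backs; the gripper's body (76 mm by 85 mm) begins 54 mm behind the grasp point. The pads swing forward as they close: fully open they stand 13 mm farther back than shut.
Start: joints at [1.122, 0.286, 1.577, -0, 1.279, -0.15], TCP at [0.199, 0.645, 0.248] pointing down, gripper open.
Joint ranges: [-2.77, 2.77], [-0.9, 2.22], [0.21, 2.48], [-1.53, 4.67], [0.24, 2.81], [-2.84, 2.84]. Speed limits (rad/s): [2.79, 2.79, 3.14, 3.14, 3.14, 3.14].

## Interface

Orientations are given as a unit quaternion [x, y, z, w].
In Python, from plant import monitor, imaging, workorder, ctrl gives the robot as it stands.
- The arm moves only by the tool send_rows, never from a script. Its argument "rows" is a list of rows, each a list of 4 numbers: the shift along the world's x, y, z normalised to -1 to 1, where 1 is 0.3 m, then the turn about the world's z normalised to -1 to 1, where 1 is 360 degrees. A call has 1 to 20 rows; each row is the pose to reach, as a shift and turn from the pose commanded when the call began, turning the shorter way round; what a row does not reach only later rows make up. A row lasts 1/8 s, in which the tool goes at most 62.5 mm and 10.7 degrees, less where a joint would pass 70% of its speed; a pose out of reach is approached as far as the arm can. A call with a number of a shift or a turn outside -1 to 1 is refused whole. A call with a gripper value outside its range is refused whole. "jaw" is the closure, from 0 (fully open) to 1 (shut), set as the call begins (left out, the last holds). The fingers move at their own pace and stop on an object; "newtons" is the grip in N (left out, the last holds). Time passes only in rows, so rows that repeat a pose let the fingers close. It gives the time, the measured TCP pose, the force and the opening at its end, in the units of the state.
- monitor.get_state(): the state, without advancing time (a new reading comes with each control period).
- imaging.read_camera(name): name is "side" or "top"; returns the picture (384x512x3 uint8, red, green, blue); there is no depth.
- imaging.calibration(name): a dict with "intrinsics" (3x3 intrinsics, pixels), "dist_coeffs" ([k1, k2, p1, p2, k3] as OpenCV has them; the pictures are not rectified), "cam_to_world" (4x4, takes a point from camera to world coordinates). Camera axes: x right, y up, looking along -z (the intrinsics and any distortion apply to the point x, -y, -z); pixel columns grow to the right and rows downward; lengths in m; the calibration is good to about 2 mm. A picture is of the moment at which its call begins. calibration takes no time and is no camera call.
- workorder.sign_off(): hands the job in, once; it reports no verdict.
The state is a dict: "time": time; "qpos": joint angles; "dq": joint speeds; "joint_efforts": joint torques, N m; "eef_pos": TCP position; "tcp_rot": TCP orientation; "contact_force": force on the tool from outside, world axes, zero at the start; "wrist_torque": the same for the moment, N m; "opening": opening from 0.0 (shut) to 1.0 (fully open).
Only numpy, scipy, OpenCV 4.12 (cv2) and the standard library are available. Lean on these libraries where they do the work, as an engineer would, in place of code of your own. Each camera call takes 0.05 s, during which the arm holds its last target.

## Working session

There is one attempt and no reset: what is moved stays moved. The work goes in short steps, Python scripts to look and compute and a tool call to move; the robot and the scene stay as the last step left them, time stands still between calls to the robot, and variables do not carry over. Pictures are saved under pics/ and viewed, and the job is handed in when it is done.

Besides the shell and the picture viewer there is one more tool, called after "Request:" as name(argument=value, ...), one argument or row to a line, values as JSON. send_rows: Moves the arm, as the interface text tells. Scaled input: -1 to 1 covers 0.3 m each way for a shift and 360 degrees each way for a turn. Its arguments: {"type":"object","properties":{"rows":{"type":"array"},"jaw":{"type":"number"},"newtons":{"type":"number"}},"required":["rows"]}

```bash
mkdir -p pics; cat > h.py <<'E'
import numpy as np, cv2
from plant import monitor, imaging, workorder, ctrl
def snap(n,f):
    im=imaging.read_camera(n); cv2.imwrite('pics/'+f,cv2.cvtColor(im,cv2.COLOR_RGB2BGR)); return im
def ray(n,uv):
    c=imaging.calibration(n);K=np.array(c['intrinsics']);D=np.array(c['dist_coeffs']);T=np.array(c['cam_to_world'])
    p=cv2.undistortPoints(np.array([[uv]],float),K,D)[0,0]
    return T[:3,3],T[:3,:3]@np.array([p[0],-p[1],-1.])
def onz(n,uv,z):
    o,d=ray(n,uv); return o+d*(z-o[2])/d[2]
def proj(n,P):
    c=imaging.calibration(n);K=np.array(c['intrinsics']);D=np.array(c['dist_coeffs']);T=np.array(c['cam_to_world'])
    q=(np.array(P,float).reshape(-1,3)-T[:3,3])@T[:3,:3]; q=q*[1,-1,-1]
    return cv2.projectPoints(q,np.zeros(3),np.zeros(3),K,D)[0].reshape(-1,2)
E
python3 - <<'E'
from h import *
for n in('side','top'):
    snap(n,n+'1.png'); print(np.round(np.array(imaging.calibration(n)['cam_to_world']),3))
print(monitor.get_state(), ctrl.tip_reach)
E
```

```text
[[ 0.886  0.306 -0.349  0.107]
 [-0.464  0.566 -0.682 -0.732]
 [-0.011  0.766  0.643  0.785]
 [ 0.     0.     0.     1.   ]]
[[-0.021  0.999 -0.042  0.44 ]
 [-1.    -0.022 -0.01   0.005]
 [-0.011  0.041  0.999  0.938]
 [ 0.     0.     0.     1.   ]]
{'time': 0.1, 'qpos': array([ 1.12199072e+00,  2.87099403e-01,  1.57805548e+00, -1.49234299e-05,
        1.27861200e+00, -1.50016681e-01]), 'dq': array([ 0.00112383, -0.00153641, -0.00429986,  0.00109783, -0.00053476,
       -0.00076638]), 'joint_efforts': array([-1.03186958e-04, -4.07295907e+01, -2.93699777e+01, -2.08996698e-04,
        3.42082079e-03,  1.37956079e-05]), 'eef_pos': array([0.19843021, 0.64457747, 0.24705711]), 'tcp_rot': array([ 1.48837146e-01,  9.88861124e-01, -1.04085485e-03, -3.13826978e-04]), 'contact_force': array([-0.62764819,  0.35443225, -0.77507636]), 'wrist_torque': array([-0.03391196,  0.02484882, -0.04182585]), 'opening': 1.001486369381533} 0.017
```

View pics/side1.png

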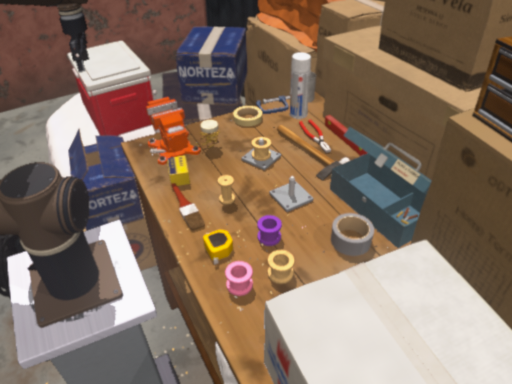

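View pics/top1.png

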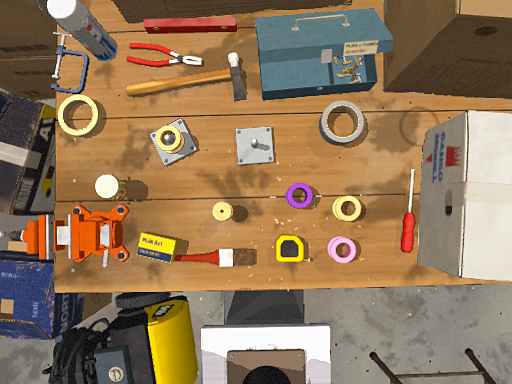

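The top view shows the loose wooden reel at about (347,208) and the empty stand at (254,146). The mounted reel is at (171,140), the slim reel at (223,211), the purple one at (300,195) and the pink one at (342,250). In the side view the wooden reel is at (280,267) and the spindle at (292,190).

```bash
python3 - <<'E'
from h import *
t=cv2.imread('pics/top1.png'); s=cv2.imread('pics/side1.png')
a=cv2.resize(t[115:235,225:385],None,fx=5,fy=5,interpolation=cv2.INTER_CUBIC)[:600]
b=cv2.resize(s[165:290,220:320],None,fx=4.8,fy=4.8,interpolation=cv2.INTER_CUBIC)
cv2.imwrite('pics/a.png',a);cv2.imwrite('pics/b.png',b)
def mask(img,lo,hi,box):
    m=cv2.inRange(cv2.cvtColor(img,cv2.COLOR_BGR2HSV),lo,hi); z=np.zeros_like(m); x0,y0,x1,y1=box; z[y0:y1,x0:x1]=m[y0:y1,x0:x1]
    return z
hsv=cv2.cvtColor(t,cv2.COLOR_BGR2HSV); print(hsv[199,347],hsv[217,347],hsv[190,370],hsv[208,347],hsv[208,336],hsv[140,240],hsv[120,254])
for nm,lo,hi,box in(('reel',(12,60,185),(35,200,255),(325,185,370,230)),('plate',(0,0,90),(179,45,255),(228,120,280,170))):
    m=mask(t,lo,hi,box)
    cs=cv2.findContours(m,cv2.RETR_EXTERNAL,cv2.CHAIN_APPROX_NONE)[0]; c=max(cs,key=cv2.contourArea)
    print(nm,cv2.contourArea(c),cv2.boundingRect(c),cv2.minEnclosingCircle(c),cv2.fitEllipse(cv2.convexHull(c)),cv2.minAreaRect(c))
E
```

```text
[ 28  96 255] [ 27  99 255] [ 17 131 175] [ 16 158 121] [ 27 104 247] [ 42   6 207] [ 15 145 194]
reel 643.5 (325, 196, 36, 25) ((342.0, 205.5), 19.006677627563477) ((342.63671875, 206.54905700683594), (25.96727180480957, 38.70429992675781), 102.85382843017578) ((342.5, 208.0), (24.0, 35.0), 90.0)
plate 1215.5 (236, 126, 38, 39) ((254.4599609375, 145.04629516601562), 24.459325790405273) ((255.02786254882812, 145.49630737304688), (42.21149444580078, 49.90254211425781), 4.489441871643066) ((254.2794189453125, 145.13235473632812), (35.89396286010742, 35.970664978027344), 85.60128784179688)
```

View pics/a.png

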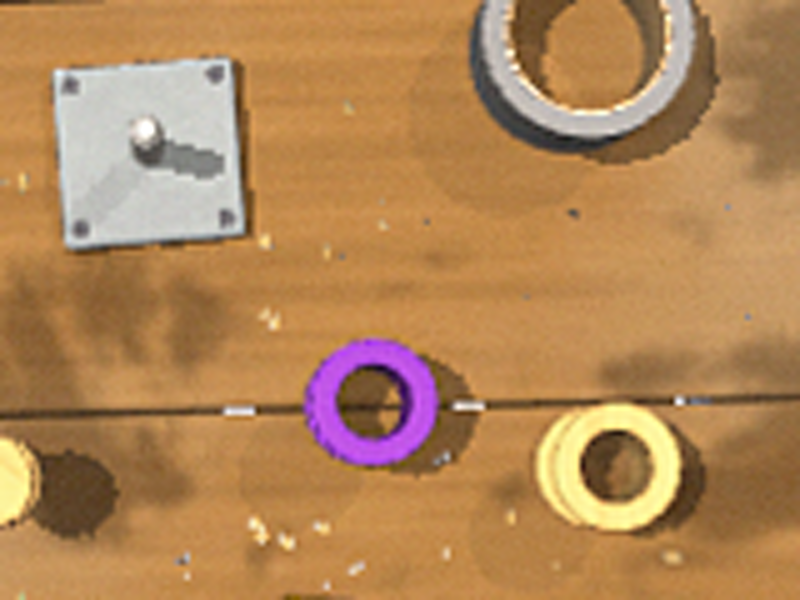

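View pics/b.png

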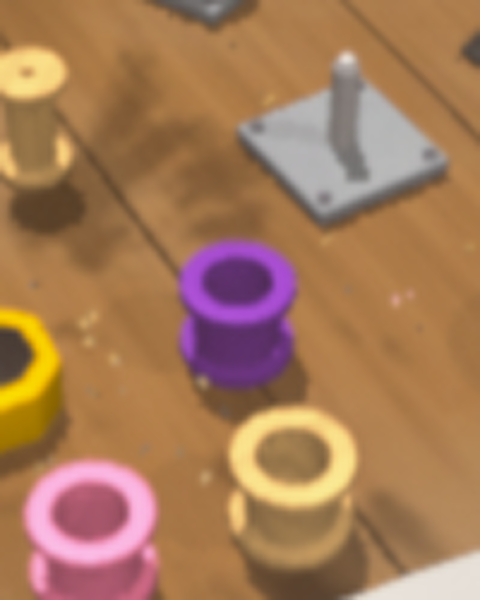

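```bash
python3 - <<'E'
from h import *
def tri(a,b):
    (o,d),(p,e)=ray('top',a),ray('side',b)
    A=np.stack([d,-e],1); s=np.linalg.lstsq(A,p-o,rcond=None)[0]
    x,y=o+d*s[0],p+e*s[1]; return (x+y)/2,np.linalg.norm(x-y)
np.set_printoptions(precision=4,suppress=True)
print('reel',onz('top',(348.2,208.0),.05),onz('side',(280.65,259.6),.05),tri((348.2,208.0),(280.65,259.6)))
print('diam',onz('top',(335.4,208),.05)-onz('top',(361,208),.05))
print('tip',onz('top',(253.6,140.6),.072),onz('side',(291.7,176.1),.072),tri((253.6,140.6),(291.7,176.1)))
print('plate',onz('top',(254.28,145.13),.012))
print('purple',onz('top',(299.2,195.1),.05)); print('slim',onz('top',(222.5,210),.07));print('mounted',onz('top',(171,139),.062));print('pink',onz('top',(344,251),.05))
# edges of plate in crop a
for c in((55,70),(233,58),(245,236),(70,250)):
    print(onz('top',((c[0]+.5)/5-.5+225,(c[1]+.5)/5-.5+115),.012))
print(cv2.Rodrigues(np.eye(3))[0].T)
E
```

```text
reel [ 0.4377 -0.2013  0.05  ] [ 0.4382 -0.2033  0.05  ] (array([ 0.4383, -0.202 ,  0.0485]), np.float64(0.0013036693167622496))
diam [0.0013 0.0603 0.    ]
tip [0.5978 0.017  0.072 ] [0.6012 0.0189 0.072 ] (array([0.5983, 0.0165, 0.0746]), np.float64(0.0021704450413490687))
plate [0.5974 0.0164 0.012 ]
purple [ 0.4705 -0.0871  0.05  ]
slim [0.4394 0.0917 0.07  ]
mounted [0.6082 0.2108 0.062 ]
pink [ 0.3375 -0.1886  0.05  ]
[0.6397 0.0617 0.012 ]
[ 0.6436 -0.0264  0.012 ]
[ 0.555  -0.0302  0.012 ]
[0.5501 0.056  0.012 ]
[[0. 0. 0.]]
```

Request:
send_rows(
  rows=[
    [0.05, -0.06, 0, 0],
    [0.16, -0.2, 0, 0],
    [0.28, -0.35, 0, 0],
    [0.4, -0.5, 0, 0],
    [0.52, -0.65, 0, 0],
    [0.64, -0.8, 0, 0],
    [0.74, -0.92, 0, 0],
    [0.8, -1, 0, 0],
    [0.8, -1, 0, 0],
  ],
  jaw=0,
  newtons=40,
)

```text
time: 1.23
eef_pos: [0.4398, 0.3425, 0.2481]
tcp_rot: [0.151, 0.989, -0.0, -0.0]
contact_force: [-0.8, 0.8, -0.9]
opening: 1.004
```

Request:
send_rows(
  rows=[
    [0.01, -0.08, 0, 0],
    [0.05, -0.25, 0, 0],
    [0.08, -0.42, 0, 0],
    [0.12, -0.6, 0, 0],
    [0.16, -0.78, 0, 0],
    [0.18, -0.93, 0, 0],
    [0.2, -1, 0, 0],
    [0.2, -1, 0, 0],
    [0.2, -1, 0, 0],
  ],
)

```text
time: 2.35
eef_pos: [0.4982, 0.046, 0.2481]
tcp_rot: [0.148, 0.989, 0.0, -0.0]
contact_force: [0.6, -0.2, 0.2]
opening: 1.003
```

Request:
send_rows(
  rows=[
    [-0.02, -0.08, 0, 0],
    [-0.06, -0.23, 0, 0],
    [-0.1, -0.38, 0, 0],
    [-0.14, -0.55, 0, 0],
    [-0.18, -0.7, -0.05, 0],
    [-0.203, -0.823, -0.12, 0],
    [-0.203, -0.823, -0.25, 0],
    [-0.203, -0.823, -0.36, 0],
    [-0.203, -0.823, -0.42, 0],
    [-0.203, -0.823, -0.42, 0],
    [-0.203, -0.823, -0.42, 0],
  ],
)

```text
time: 3.72
eef_pos: [0.4386, -0.2015, 0.1233]
tcp_rot: [0.148, 0.989, -0.0, 0.001]
contact_force: [0.2, -0.0, 1.5]
opening: 0.999
```

```bash
python3 - <<'E'
from h import *
s=snap('side','s2.png');t=snap('top','t2.png');print(monitor.get_state()['eef_pos'])
cv2.imwrite('pics/b2.png',cv2.resize(s[150:330,190:380],None,fx=3,fy=3)[:,:,::-1])
E
```

```text
[ 0.43870253 -0.20193557  0.1237374 ]
```

View pics/b2.png

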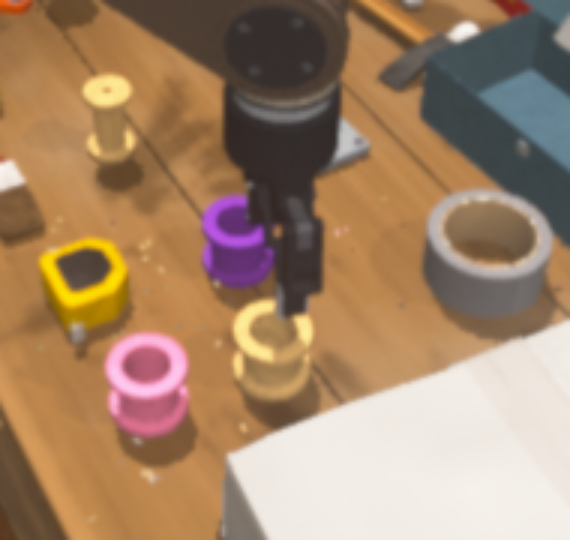

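View pics/t2.png

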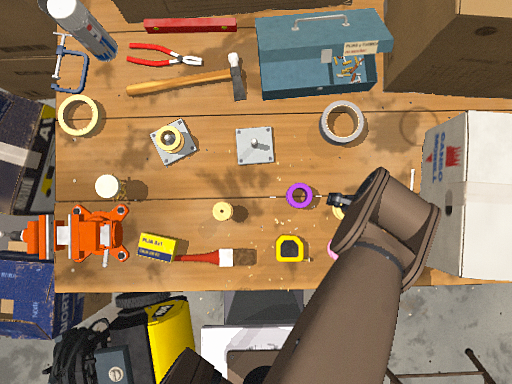

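The gripper is centred over the wooden reel, seen at about (347,208) in the top view. The side view shows the open fingers just above its rim, clear of the purple and pink reels. I'm descending.

Request:
send_rows(
  rows=[
    [0, 0, -0.05, 0],
    [0, 0, -0.11, 0],
    [0, 0, -0.17, 0],
    [0, 0, -0.22, 0],
    [0, 0, -0.26, 0],
    [0, 0, -0.285, 0],
    [0, 0, -0.285, 0],
    [0, 0, -0.285, 0],
  ],
)

```text
time: 4.82
eef_pos: [0.4382, -0.2021, 0.0373]
tcp_rot: [0.149, 0.989, -0.0, 0.0]
contact_force: [0.7, 0.0, -0.1]
opening: 0.999
```

Request:
send_rows(
  rows=[
    [0, 0, 0, 0],
    [0, 0, 0, 0],
    [0, 0, 0, 0],
    [0, 0, 0, 0],
    [0, 0, 0, 0],
    [0, 0, 0, 0],
    [0, 0, 0, 0],
    [0, 0, 0, 0],
  ],
  jaw=1,
  newtons=40,
)

```text
time: 5.82
eef_pos: [0.4383, -0.2022, 0.0379]
tcp_rot: [0.149, 0.989, -0.0, 0.001]
contact_force: [-1.1, 0.3, 6.2]
opening: 0.685
```

Request:
send_rows(
  rows=[
    [0, 0, 0.03, 0],
    [0, 0, 0.1, 0],
    [0, 0, 0.18, 0],
    [0, 0, 0.26, 0],
    [0, 0, 0.33, 0],
    [0, 0, 0.38, 0],
    [0, 0, 0.4, 0],
    [0, 0, 0.4, 0],
    [0, 0, 0.4, 0],
  ],
)

```text
time: 6.95
eef_pos: [0.4373, -0.2014, 0.1558]
tcp_rot: [0.149, 0.989, 0.0, -0.001]
contact_force: [0.3, -0.4, 0.1]
opening: 0.689
```

```bash
python3 - <<'E'
from h import *
s=snap('side','s3.png');t=snap('top','t3.png');print(monitor.get_state()['eef_pos'])
cv2.imwrite('pics/b3.png',cv2.resize(s[150:330,190:380],None,fx=3,fy=3)[:,:,::-1])
E
```

```text
[ 0.4373102  -0.20148957  0.15586857]
```

View pics/b3.png

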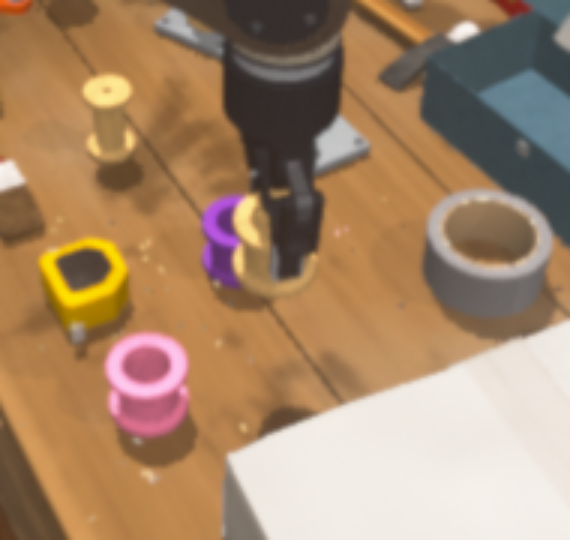

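The reel is held upright between the fingers (crop around (275,245)) and has left the bench. Its underside is about 0.118 m up, above the 0.074 m spindle tip. Next I'm moving over the spindle.

Request:
send_rows(
  rows=[
    [0.02, 0.03, 0, 0],
    [0.08, 0.11, 0, 0],
    [0.16, 0.22, 0, 0],
    [0.25, 0.34, 0, 0],
    [0.34, 0.46, 0, 0],
    [0.42, 0.58, 0, 0],
    [0.49, 0.67, 0, 0],
    [0.53, 0.72, 0, 0],
    [0.533, 0.73, 0, 0],
    [0.533, 0.73, 0, 0],
    [0.533, 0.73, 0, 0],
  ],
)

```text
time: 8.43
eef_pos: [0.5972, 0.0163, 0.1568]
tcp_rot: [0.149, 0.989, -0.0, -0.0]
contact_force: [0.3, 0.6, -0.0]
opening: 0.687
```

```bash
python3 - <<'E'
from h import *
s=snap('side','s4.png');t=snap('top','t4.png');print(monitor.get_state()['eef_pos'])
cv2.imwrite('pics/b4.png',cv2.resize(s[100:240,230:350],None,fx=4.2,fy=4.2)[:,:,::-1])
cv2.imwrite('pics/a4.png',cv2.resize(t[90:200,200:320],None,fx=4.5,fy=4.5)[:,:,::-1])
print(proj('side',[(.598,.017,.118),(.598,.017,.168),(.598,.017,.012),(.598,.017,.074)]))
E
```

```text
[0.59731629 0.01635116 0.1568825 ]
[[291.80511451 163.11887655]
 [292.64870093 147.37882412]
 [290.13262221 193.70533686]
 [291.09219104 176.25476773]]
```

View pics/b4.png

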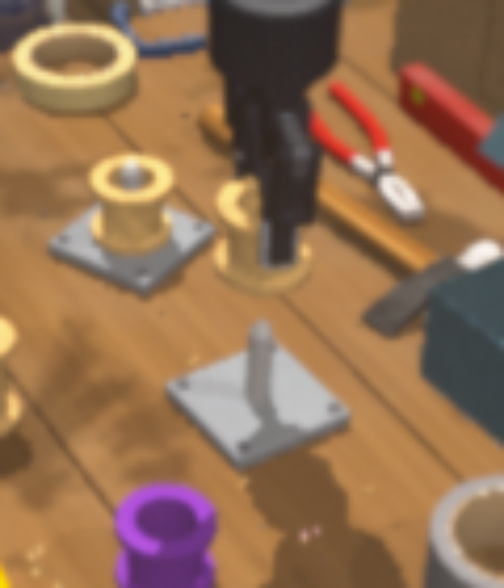

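View pics/a4.png

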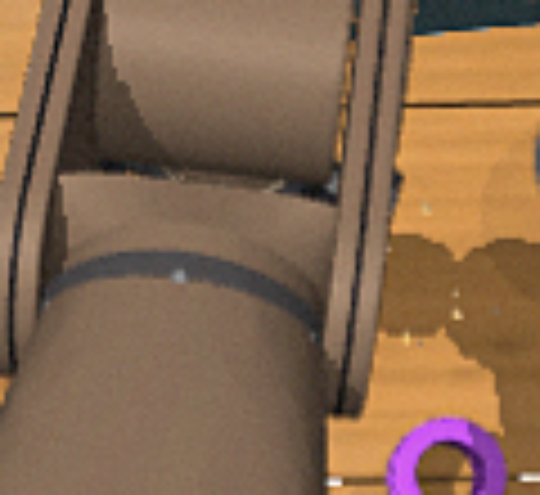

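The side crop shows the reel's lower flange centred at about (264,262), almost straight above the spindle tip at (260,322). That matches the projected axis within 1 px. I'm lowering slowly.

Request:
send_rows(
  rows=[
    [0, 0, -0.02, 0],
    [0, 0, -0.05, 0],
    [0, 0, -0.08, 0],
    [0, 0, -0.11, 0],
    [0, 0, -0.14, 0],
    [0, 0, -0.165, 0],
    [0, 0, -0.19, 0],
    [0, 0, -0.19, 0],
    [0, 0, -0.19, 0],
  ],
)

```text
time: 9.65
eef_pos: [0.5979, 0.0172, 0.1001]
tcp_rot: [0.149, 0.989, -0.0, 0.0]
contact_force: [-0.6, 0.2, -1.2]
opening: 0.684
```

Request:
send_rows(
  rows=[
    [0, 0, -0.02, 0],
    [0, 0, -0.04, 0],
    [0, 0, -0.06, 0],
    [0, 0, -0.08, 0],
    [0, 0, -0.1, 0],
    [0, 0, -0.115, 0],
    [0, 0, -0.13, 0],
    [0, 0, -0.14, 0],
    [0, 0, -0.15, 0],
    [0, 0, -0.15, 0],
    [0, 0, -0.15, 0],
  ],
)

```text
time: 11.02
eef_pos: [0.5978, 0.0172, 0.055]
tcp_rot: [0.149, 0.989, -0.0, 0.0]
contact_force: [0.0, -0.6, -1.4]
opening: 0.687
```

```bash
python3 - <<'E'
from h import *
s=snap('side','s5.png');S=monitor.get_state();print(S['eef_pos'],S['contact_force'],S['wrist_torque'],S['opening'])
cv2.imwrite('pics/b5.png',cv2.resize(s[100:240,230:350],None,fx=4.2,fy=4.2)[:,:,::-1])
E
```

```text
[0.59784499 0.01716156 0.05504868] [-0.41690046 -0.88255196 -0.98895803] [0.03586306 0.0090444  0.0144697 ] 0.6850624384062227
```

View pics/b5.png

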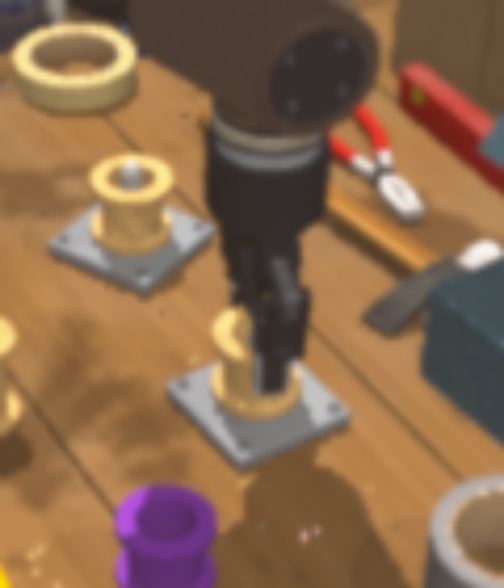

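The reel is threaded on the spindle with no side force, about 5 mm above the plate. I'm easing it down to contact.

Request:
send_rows(
  rows=[
    [0, 0, -0.004, 0],
    [0, 0, -0.008, 0],
    [0, 0, -0.012, 0],
    [0, 0, -0.015, 0],
    [0, 0, -0.015, 0],
  ],
)

```text
time: 11.7
eef_pos: [0.5976, 0.0172, 0.0502]
tcp_rot: [0.149, 0.989, -0.0, -0.0]
contact_force: [0.2, -0.1, -0.4]
opening: 0.685
```

Request:
send_rows(
  rows=[
    [0, 0, -0.003, 0],
    [0, 0, -0.005, 0],
    [0, 0, -0.005, 0],
    [0, 0, -0.005, 0],
  ],
)

```text
time: 12.2
eef_pos: [0.5979, 0.0172, 0.0501]
tcp_rot: [0.149, 0.989, -0.0, -0.0]
contact_force: [-3.3, -0.7, 5.2]
opening: 0.69
```

The upward force rose to 5 N and the descent stopped at TCP z = 0.050, as expected for the seat. I'm releasing, then rising straight up.

Request:
send_rows(
  rows=[
    [0, 0, 0, 0],
    [0, 0, 0, 0],
    [0, 0, 0, 0],
    [0, 0, 0, 0],
    [0, 0, 0, 0],
    [0, 0, 0, 0],
    [0, 0, 0, 0],
    [0, 0, 0, 0],
  ],
  jaw=0,
)

```text
time: 13.2
eef_pos: [0.5977, 0.0172, 0.0488]
tcp_rot: [0.149, 0.989, 0.0, 0.0]
contact_force: [-0.6, -0.7, -0.9]
opening: 0.999
```

Request:
send_rows(
  rows=[
    [0, 0, 0.03, 0],
    [0, 0, 0.08, 0],
    [0, 0, 0.15, 0],
    [0, 0, 0.25, 0],
    [0, 0, 0.37, 0],
    [0, 0, 0.5, 0],
    [0, 0, 0.6, 0],
    [0, -0.1, 0.65, 0],
    [0, -0.25, 0.65, 0],
    [0, -0.4, 0.65, 0],
    [0, -0.55, 0.65, 0],
    [0, -0.65, 0.65, 0],
    [0, -0.7, 0.65, 0],
    [0, -0.7, 0.65, 0],
    [0, -0.7, 0.65, 0],
  ],
)

```text
time: 15.08
eef_pos: [0.5977, -0.1917, 0.2441]
tcp_rot: [0.148, 0.989, 0.0, 0.0]
contact_force: [0.9, 0.1, 0.5]
opening: 1.0
```

```bash
python3 - <<'E'
from h import *
s=snap('side','s6.png');t=snap('top','t6.png');S=monitor.get_state();print(S['eef_pos'],S['contact_force'],S['opening'])
b=cv2.resize(s[100:240,230:350],None,fx=4.2,fy=4.2)[:,:,::-1]
a=cv2.resize(t[100:230,140:320],None,fx=4.2,fy=4.2,interpolation=cv2.INTER_CUBIC)[:,:,::-1]
cv2.imwrite('pics/b6.png',b);cv2.imwrite('pics/a6.png',a)
E
```

```text
[ 0.59776998 -0.19152899  0.24393384] [-0.32372743 -0.13743606  0.89533387] 1.0013755543121665
```

View pics/b6.png

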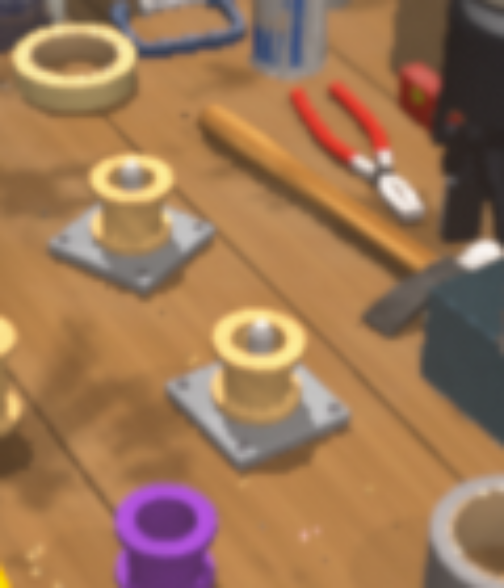

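View pics/a6.png

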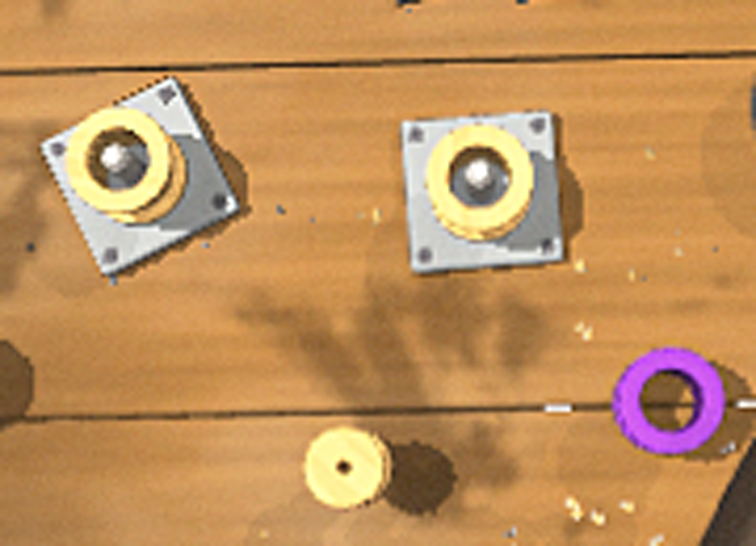

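The reel sits flat on the plate. In the top crop its rim is centred at about (479,179) around the tip at (479,174). The mounted reel (118,158) and slim reel (347,467) haven't moved, and the gripper is clear. I'm handing in.

```bash
python3 - <<'E'
from h import *
p=lambda x,y:((x+.5)/4.2-.5+140,(y+.5)/4.2-.5+100)
print(onz('top',p(479,179),.062),onz('top',p(118,158),.062),onz('top',p(345,467),.07))
workorder.sign_off()
E
```

```text
[0.59574554 0.01706004 0.062     ] [0.61256744 0.21855847 0.062     ] [0.43756558 0.09347772 0.07      ]
the job is handed in; nothing more can be done
```

I mounted the squat wooden reel on the empty spindle and handed the job in at about 15 s of the 38 s allowed. I gripped it across its flanges and lowered it, still gripped, until it touched the plate: upward force rose to about 5 N at the expected height. I then released it and moved the arm clear. The hand-in reports no verdict.

- **Seating:** the top rim measured (0.596, 0.017) against the spindle axis at (0.598, 0.017), about 2 mm off. It looks upright and flat on the plate in both views.
- **Robot clear:** the gripper was fully open and the force reading was within its usual noise of about 1 N.
- **Slim reel:** it measured within about 3 mm of its first reading.
- **Mounted reel:** its two readings differ by about 9 mm. The first was only a rough eyeball from the full picture, and the arm never went near that reel, so I take this as reading error; it is well under the 30 mm limit either way.

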